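Start the vessel plug in its thread and screw it to the line

TASK

The plug of the small bolted-down pressure vessel has only been set on the mouth, its two lugs resting on top of the thread. Turn it backward (anticlockwise seen from above) until it drops into the thread start by the yellow mark, then screw it forward (clockwise) until its white pointer stands over the red line on the collar, and let go. Do not force it forward before it has dropped, do not pull it out or tip it, and leave the beaker, timer and petri dish where they are.

Things in the scene. Friction and masses are not known exactly. Their poses are not given: they have to be found in the camera images.
- vessel: Bright metal pressure vessel fixed on the worktop: grey foot 136x136x12 mm with bolts, round body with a low brass stub (to 72 mm) on its x side, open collar 92 mm wide, rim 100 mm up. Origin: centre of underside, on the mouth's axis; z up, x points to the yellow mark. The mouth has a coarse two-start thread that turns freely and keeps the plug where it is left.
- entry_mark (a point): Yellow mark on the collar's rim (40 mm from the axis, 100 mm up) at the middle of a thread start, a slot 40 degrees wide in the rim ring; another start lies opposite. Let go with the pointer within about 12 degrees of this mark, the plug falls 12 mm by its weight; there it can turn back only some 11 degrees past the mark.
- home_line (a point): Thin red line across the collar's rim where the pointer must end, 100 degrees clockwise (from above) of the yellow mark; this point: 40 mm from the axis, 100 mm up. From the drop to here the plug sinks about 6 mm more, evenly. A hard stop follows about 16 degrees further on.
- shoulders: Two dark steel blocks, 5 mm high, on the rim ring, centred 114 degrees clockwise of the yellow mark and opposite; they stop the lugs if the plug is turned forward before it has dropped. Pushing hard on them is cross-threading. Fixed to the vessel; origin as the vessel's.
- plug_grip (a point): Centre of the plug's black grip bar (44 long, 14 thick, 38 mm high, on the plug's flat top), on the plug's axis; x along the bar to the pointer, z up. 148.5 mm above the worktop with the lugs on the rim, 136.5 after the drop, about 130.5 at the red line. Plug: 0.25 kg, upright, 1 mm loose in the mouth; steel stem 45 mm across, two brass lugs in line with the bar, 45 mm below this point.
- plug_pointer (a point): Tip of the white pointer, a 6 mm wide tongue from the foot of the bar: this point is 40 mm from the plug's axis, 20.5 mm below the centre of the bar. At the start it stands 38 to 75 degrees clockwise of the yellow mark. A firmly held plug cannot drop: loosen the fingers or press it lightly down.
- beaker: Bystander: clear beaker 54 mm wide, 69 mm high. Origin: centre of the underside.
- timer: Bystander: white bench timer 68 x 68 x 20 mm with grey and red buttons. Origin: centre of the underside.
- petri_dish: Bystander: shut petri dish 90 mm across, 15 mm high. Origin: centre of the underside.

How it is judged (in metres and radians):
On the way:
1. the plug has been turned back and has dropped into the thread start at the yellow mark (z of plug_grip in the frame of vessel below 0.14 m and horizontal distance between plug_pointer and entry_mark below 0.018 m), for 0.1 s.
At the end, for the whole second after the job is handed in: The plug is upright (within 0.12 rad) and down in its thread (centre of its bar less than 134 mm above the worktop), its pointer within 8 mm, level, of the red line (about 11 degrees), and stays so (horizontal distance between plug_pointer and home_line below 0.008 m and z of plug_grip in the frame of vessel below 0.134 m and angle between plug_grip's own z axis and vertical below 0.12 rad); the robot touches nothing.
It fails at once if the plug is forced forward against the shoulders (over 20 N) (contact force between shoulders and anything else above 20 N).
It fails at once if the plug is pulled out (more than 20 mm up) (z of plug_grip in the frame of vessel above 0.1685 m).
It fails at once if the plug is tipped more than 0.25 rad (angle between plug_grip's own z axis and vertical above 0.25 rad).
It fails at once if the beaker, timer or petri dish is moved more than 30 mm (distance of any of beaker, timer, petri_dish from where it was at the start of the episode above 0.03 m).
It also fails if it takes over 59 s, if anything falls off the work surface, if the arm or the gripper's body presses on something with over 40 N, if the wrist force passes 120 N, or if a joint passes its speed limit or range.

ROBOT

A 7-joint arm with a two-finger parallel gripper is mounted at the origin on a cart in front of the work surface, level with it; the furniture and walls round the work are solid. World frame = base frame: x ahead of the robot, y to its left, z up, the work surface at z = 0. Lengths are in mm, angles in rad, forces in N, time in s.
With the tool pointing down it reaches from about 400 to 900 mm from the base axis. Payload 5.6 kg.
Tool frame: the origin (TCP) lies midway between the tips of the shut fingers; the grasp point (between the pads) lies 19 mm behind it; x points along the fingers, y is the direction in which the jaws open and shut, and the axes are right-handed (so a half turn about x gives the same grasp; the last joint's range is limited). The gripper opens to 92 mm and grips with 3 to 60 N. Pads are 20 mm wide; open, the fingers measure 128 mm over their backs; the gripper's body (75 mm by 189 mm) begins 69 mm behind the grasp point.
Start: joints at [1.129, 0.468, -0.012, 1.603, 0.006, 1.071, -0.056], TCP at [252.363, -599.018, 183.592] pointing down, gripper open.
Joint ranges: [-2.53, 2.53], [-0.31, 2.02], [-1.57, 1.55], [0.28, 2.44], [-1.29, 4.43], [0.15, 1.84], [-2.92, 2.92]. Speed limits (rad/s): [2.57, 2.57, 3.14, 3.14, 3.14, 3.14, 3.14].

INTERFACE

Orientations are given as a rotation vector (axis times angle).
In Python, from cell import robot, grip, kin, viewer gives the robot as it stands. Calls block until the motion is done:
- robot.movep(position, orientation): joint-space move of the TCP to a pose.
- robot.servo_line(position, feed=150, rotation=None): straight line of the TCP; rotation=None keeps the orientation; feed is the mean speed in mm/s.
- robot.goto_joints(angles): joint-space move.
- grip(opening, newtons=None): opening from 0.0 (shut) to 1.0 (fully open); newtons is the grip in N (None keeps the last); returns when the fingers have stopped.
- robot.hold(seconds).
- kin.ik(position, orientation): joint angles nearest the present ones, or None.
- robot.observe(): the state.
- viewer.read_camera(name): name is "side" or "top"; returns the picture (400x640x3 uint8, red, green, blue); there is no depth.
- viewer.camera_info(name): a dict with "camera_matrix" (3x3 intrinsics, pixels), "R" (3x3) and "t" (3): a world point X has camera coordinates R X + t. Camera axes: x right, y down, z forward; pixel columns grow to the right and rows downward; lengths in mm; the calibration is good to about 2 mm. A picture is of the moment at which its call begins. camera_info takes no time and is no camera call.
A pose or a line that the arm cannot do raises robot.IKError and nothing moves.
- robot.job_done(): hands the job in, once; it reports no verdict.
Trained networks look in the newest picture that a camera, given by its name, has taken for a name from the list of things; names that differ only in an ending like _2 or _b are one class to them, and where a whole thing is asked for, a point or a joint stands for the part that bears it (a point fixed in the world has none). Each returns a list of dicts, best first, with "confidence" (0 to 1); they miss things now and then, are a little off and sometimes report something else, mostly with a low value. They report only what shows in the picture. A call takes as long as a camera call.
- viewer.silhouettes(name, camera): "mask" (400x640 bool, what is visible of it).
- viewer.pinpoint(name, camera): "at" ([x, y, z] in mm, in the coordinates of the camera as it stood for that picture, good to about 4 mm: a listed point, or the origin of a listed thing).
The state is a dict: "t": time; "joints": joint angles; "joint_velocities": joint speeds; "joint_torque": joint torques, N m; "tcp_pos": TCP position; "tcp_rot": TCP orientation; "contact_force": force on the tool from outside, world axes, zero at the start; "wrist_torque": the same for the moment, N m; "grip_width": opening from 0.0 (shut) to 1.0 (fully open).
Only numpy, scipy, OpenCV 4.12 (cv2) and the standard library are available. Lean on these libraries where they do the work, as an engineer would, in place of code of your own. Each camera call takes 0.05 s, during which the arm holds its last target.

## Working session

There is one attempt and no reset: what is moved stays moved. The work goes in short steps, each a Python script; the robot and the scene stay as the last script left them, time stands still between calls to the robot, and variables do not carry over. Pictures are saved under pics/ and viewed, and the job is handed in when it is done.

```bash
ls; mkdir -p pics; python3 - <<'E'
from cell import robot, grip, kin, viewer
import cv2, numpy as np
for c in("side","top"):
    im=viewer.read_camera(c); cv2.imwrite(f"pics/a_{c}.png",im[:,:,::-1])
    ci=viewer.camera_info(c); R=np.array(ci["R"]);t=np.array(ci["t"])
    print(c,np.round(-R.T@t),ci["camera_matrix"][0])
    for n in("vessel","entry_mark","home_line","plug_grip","plug_pointer","beaker","timer","petri_dish"):
        for d in viewer.pinpoint(n,c)[:2]:
            print(n,round(d["confidence"],2),np.round(R.T@(np.array(d["at"])-t),1))
o=robot.observe();print(o["t"],o["tcp_rot"],o["contact_force"],o["grip_width"])
E
```

```text
pics
side [  2. 827. 938.] [467.55526071   0.         323.52535536]
vessel 0.95 [482.2  50.9   3. ]
entry_mark 0.65 [522.2  65.5  99.7]
home_line 0.55 [488.7  13.2 106.3]
home_line 0.28 [ 531.9 -352.2    3.1]
plug_grip 0.68 [479.5  49.7 149.7]
plug_grip 0.6 [520.3  34.7 128.9]
plug_pointer 0.83 [520.3  33.9 129.3]
beaker 0.9 [4.288e+02 2.415e+02 4.000e-01]
timer 0.84 [ 331.3 -282.9   -2.8]
petri_dish 0.97 [ 536.6 -349.2    2.7]
top [ 201.  -64. 1368.] [463.20774724   0.         327.29108583]
vessel 0.69 [480.7  54.4   2.1]
entry_mark 0.95 [517.4  62.7 100.7]
entry_mark 0.43 [490.   11.8  98.8]
home_line 0.61 [491.8   9.8 100.4]
plug_grip 0.82 [485.4  53.6 152.6]
plug_pointer 0.71 [517.8  36.3 128.4]
beaker 0.91 [426.6 241.4   0.9]
timer 0.83 [ 328.3 -282.3   -1.2]
petri_dish 0.79 [ 534.8 -349.7   -2.1]
0.9 [ 2.00233079  0.40450668 -2.00244762] [ 0.81344451 -0.94842142 -0.18522612] 1.0001024959526028
```

```bash
python3 - <<'E'
import cv2,numpy as np
from cell import viewer
for c in("side","top"):
    im=cv2.imread(f"pics/a_{c}.png"); ci=viewer.camera_info(c)
    K=np.array(ci["camera_matrix"]);R=np.array(ci["R"]);t=np.array(ci["t"])
    p=K@(R@np.array([482,52,110.])+t);u,v=(p[:2]/p[2]).astype(int);print(c,u,v)
    u=np.clip(u,60,580);v=np.clip(v,50,350)
    z=cv2.resize(im[v-50:v+50,u-60:u+60],None,fx=6,fy=6,interpolation=cv2.INTER_CUBIC)
    cv2.imwrite(f"pics/z_{c}.png",z)
E
```

```text
side 289 219
top 291 189
```

View pics/a_side.png

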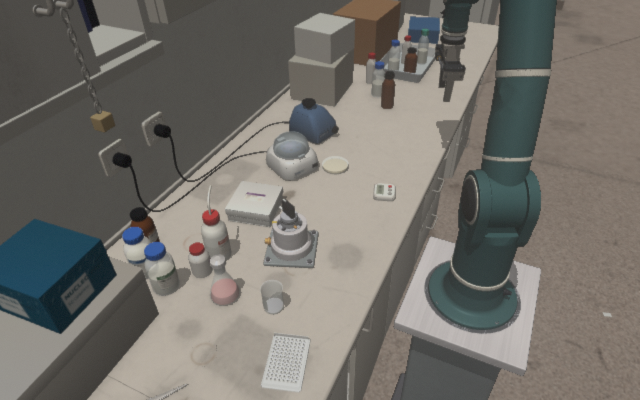

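View pics/a_top.png

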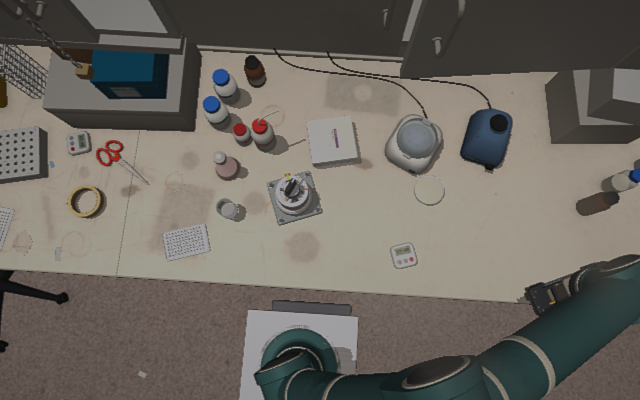

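View pics/z_side.png

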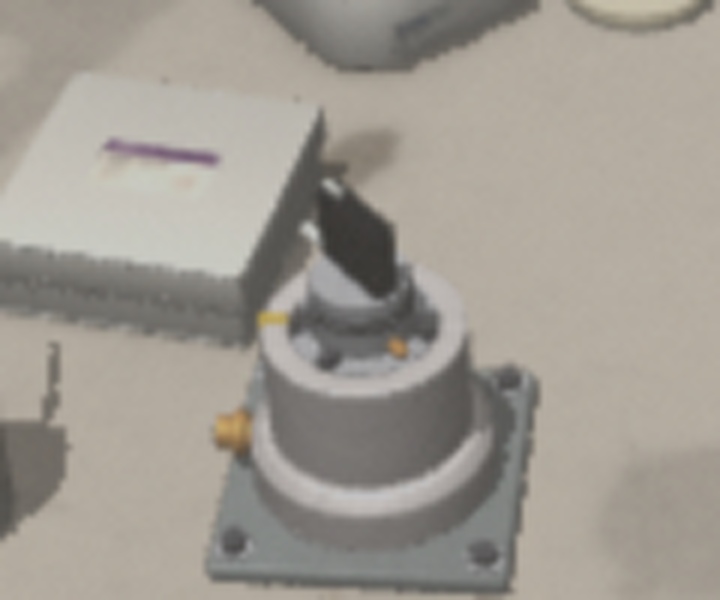

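View pics/z_top.png

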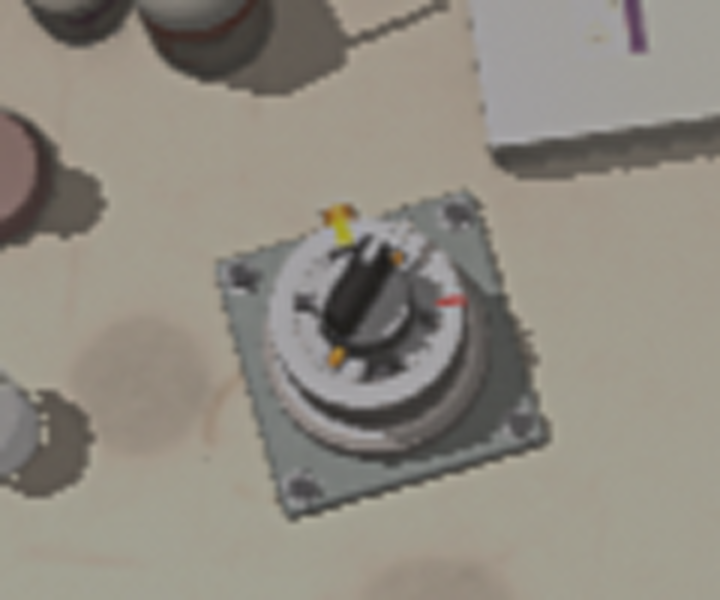

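The zoomed views show the yellow mark at zoom px (343,232) and the red line at (450,300). The lugs are at (397,258) and (337,355), and the foot corners are clear. I'll triangulate these by back-projection onto known heights.

```bash
cat > h.py <<'E'
import numpy as np, cv2
from cell import robot, grip, kin, viewer
from scipy.spatial.transform import Rotation as Ro
def cam(c):
    ci=viewer.camera_info(c); return np.array(ci["camera_matrix"]),np.array(ci["R"]),np.array(ci["t"])
def bp(c,uv,z):
    K,R,t=cam(c); C=-R.T@t; d=R.T@np.linalg.solve(K,[uv[0],uv[1],1.]); return C+d*(z-C[2])/d[2]
def snap(c,name,ctr=(482,52,110),net=()):
    im=viewer.read_camera(c); K,R,t=cam(c)
    p=K@(R@np.array(ctr,float)+t);u,v=(p[:2]/p[2]).astype(int)
    cv2.imwrite(f"pics/{name}.png",cv2.resize(im[v-50:v+50,u-60:u+60],None,fx=6,fy=6,interpolation=cv2.INTER_CUBIC)[:,:,::-1])
    for n in net:
        for d in viewer.pinpoint(n,c)[:1]: print(c,n,round(d["confidence"],2),np.round(R.T@(np.array(d["at"])-t),1))
    return u-60,v-50
E
python3 - <<'E'
from h import *
def z(c,p,h):
    o=(231,139) if c=="top" else (229,169)
    return bp(c,(o[0]+p[0]/6-.4,o[1]+p[1]/6-.4),h)
f=[z("top",p,12) for p in [(218,262),(465,190),(548,435),(290,517)]]
c=np.mean(f,0);print("centre foot",c)
e=f[0]-f[3]+f[1]-f[2];print("yaw",np.degrees(np.arctan2(e[1],e[0])))
f=[z("side",p,12) for p in [(210,565),(510,585),(540,372)]];print("side foot ctr",(f[0]+f[2])/2)
for n,p,h in [("yel",(343,232),100),("red",(450,300),100),("lug1",(397,258),103),("lug2",(337,355),103),("bar a",(385,248),167),("bar b",(340,335),167)]:
    q=z("top",p,h);print(n,q.round(1),np.degrees(np.arctan2(*(q-c)[1::-1])).round(1))
a,b=z("top",(397,258),103),z("top",(337,355),103);d=a-b;print("lugs ang",np.degrees(np.arctan2(d[1],d[0])),(a+b)/2)
print("yel side",z("side",(273,319),100))
E
```

```text
centre foot [482.36090883  50.4117311   12.        ]
yaw 21.36561009209762
side foot ctr [480.93602179  51.1883933   12.        ]
yel [519.4  65.  100. ] 21.5
red [489.9  12.3 100. ] -78.8
lug1 [507.8  38.4 103. ] -25.3
lug2 [459.7  62.6 103. ] 151.7
bar a [496.5  38.9 167. ] -39.0
bar b [455.7  55.7 167. ] 168.9
lugs ang -26.70547925554692 [483.7308784   50.51973438 103.        ]
yel side [521.2959875   65.56335723 100.        ]
```

```bash
cat >> h.py <<'E'
C=np.array([482.,51.])
def rv(theta,s):  # theta = bar angle deg, s=+-90
    a=np.radians(theta+s); y=np.array([np.cos(a),np.sin(a),0]); x=np.array([0,0,-1.]); return Ro.from_matrix(np.c_[x,y,np.cross(x,y)]).as_rotvec()
def st(m=""):
    o=robot.observe(); y=Ro.from_rotvec(o["tcp_rot"]).as_matrix()[:,1]
    print(m,"t%.1f"%o["t"],np.round(o["tcp_pos"],1),"F",np.round(o["contact_force"],1),"M",np.round(o["wrist_torque"],2),"g%.3f"%o["grip_width"],"yang%.1f"%np.degrees(np.arctan2(y[1],y[0])))
    return o
E
python3 - <<'E'
from h import *
for s in(90,-90):
  for th in(-26,21,32,-79,-85):
    q=kin.ik([482,51,133],rv(th,s)); print(s,th,None if q is None else np.round(q,2))
E
```

```text
90 -26 [ 0.52  0.39 -0.83  2.    0.36  0.9   0.61]
90 21 [ 0.67  0.47 -1.04  2.    0.5   0.95  1.31]
90 32 [ 0.82  0.66 -1.31  1.99  0.74  1.09  1.3 ]
90 -79 [ 0.43  0.35 -0.72  2.01  0.3   0.88 -0.25]
90 -85 [ 0.42  0.35 -0.7   2.01  0.29  0.88 -0.35]
-90 -26 [ 0.22  0.3  -0.45  2.02  0.17  0.86 -2.36]
-90 21 [ 0.32  0.32 -0.57  2.02  0.23  0.87 -1.58]
-90 32 [ 0.33  0.32 -0.59  2.01  0.24  0.87 -1.4 ]
-90 -79 [-1.19  0.6   1.36  2.1  -0.7   1.03 -2.41]
-90 -85 [-1.19  0.6   1.36  2.1  -0.7   1.03 -2.51]
```

```bash
python3 - <<'E'
from h import *
o=robot.observe(); p=o["tcp_pos"]
robot.servo_line([p[0],p[1],280],feed=200); st()
robot.movep([482,51,240],rv(-26.5,90)); o=st(); print(np.round(o["joints"],2))
for th in(21,32,-79,-85):
    q=kin.ik([482,51,133],rv(th,90)); print(th,None if q is None else np.round(q,2))
E
```

```text
t1.5 [ 252.  -598.5  279. ] F [ 0.  -0.1 -0.1] M [-0.02 -0.02  0.  ] g0.996 yang-67.2
 t4.0 [482.4  49.9 239.9] F [ 0.8 -0.5  0.3] M [ 0.03 -0.15  0.03] g1.001 yang63.4
[ 0.58  0.23 -0.85  1.89  0.19  1.11  0.76]
21 [ 0.58  0.42 -0.91  2.    0.41  0.92  1.39]
32 [ 0.61  0.43 -0.94  2.    0.44  0.93  1.56]
-79 [ 0.38  0.34 -0.65  2.01  0.26  0.88 -0.22]
-85 [ 0.36  0.33 -0.63  2.01  0.25  0.87 -0.32]
```

```bash
python3 - <<'E'
from h import *
grip(0.45,10)
robot.servo_line([482.3,51,135],feed=120); st()
grip(0.0,10); st("closed")
q=robot.observe()["joints"]
for th in(-15,-5,5,13,21.3):
    robot.movep([482.3,51,135],rv(th,90)); o=st(th)
    if np.linalg.norm(o["contact_force"])>25: break
snap("top","b_top",net=("plug_pointer","plug_grip","entry_mark")); snap("side","b_side",net=("plug_pointer","plug_grip"))
E
```

```text
t5.9 [482.8  51.2 135.6] F [-0.3 -0.3  0.5] M [-0.01 -0.16  0.  ] g0.449 yang63.5
closed t6.4 [482.5  51.  135.2] F [-0.1 -0.6  2.1] M [-0.03 -0.15 -0.01] g0.140 yang63.5
-15 t6.7 [482.7  51.1 135.2] F [0.7 0.3 2.6] M [ 0.05 -0.22  0.05] g0.145 yang74.8
-5 t7.0 [482.6  50.9 135.2] F [1.7 0.7 2. ] M [-0.07 -0.21  0.1 ] g0.142 yang84.6
5 t7.2 [481.7  50.8 134.5] F [ 1.2 -0.7 -0.3] M [ 0.04 -0.27  0.02] g0.145 yang94.6
13 t7.5 [481.7  50.9 134.5] F [ 0.2 -0.2 -3.3] M [ 0.1  -0.17 -0.06] g0.144 yang102.6
21.3 t7.7 [482.   50.9 134.7] F [-0.6  0.  -3.6] M [ 0.05 -0.19 -0.05] g0.143 yang110.9
top plug_grip 0.72 [428.9 243.7   1. ]
top entry_mark 0.19 [429.2 242.1   0.9]
side plug_pointer 0.59 [521.3  66.7 131.2]
side plug_grip 0.68 [480.1  48.  145.6]
```

View pics/b_side.png

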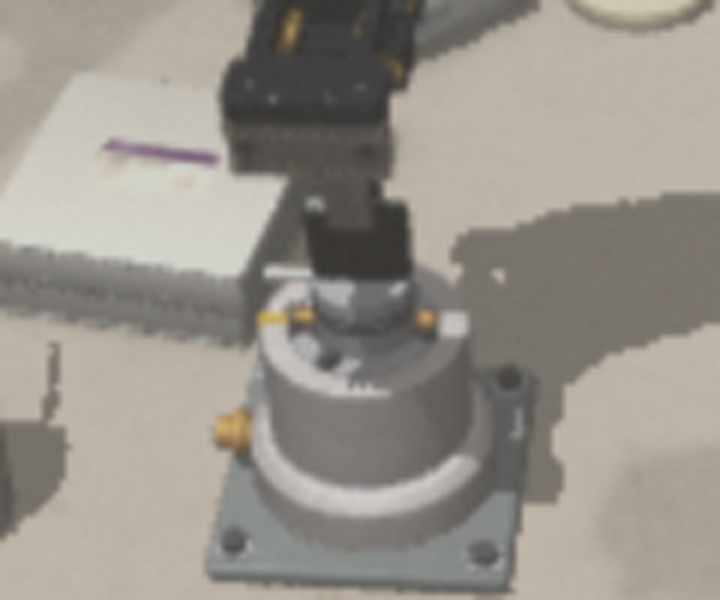

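View pics/b_top.png

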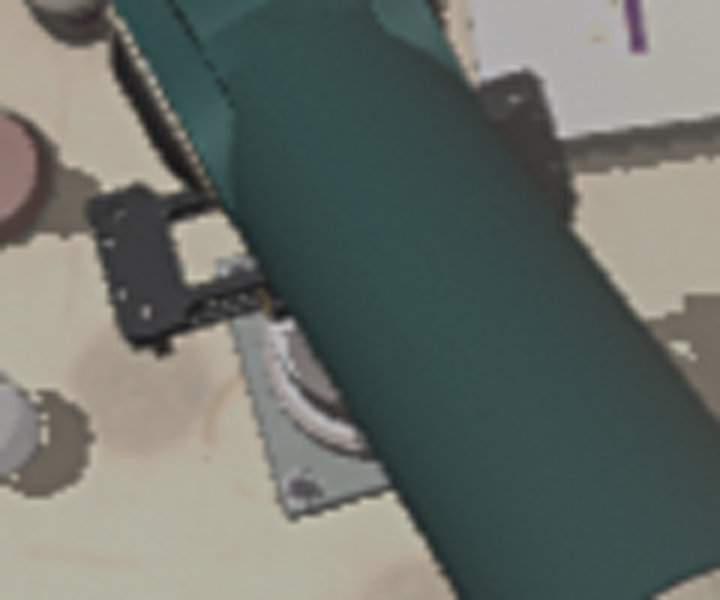

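The side view shows the white pointer at zoom px (290,270), straight above the yellow mark at (272,320). The brass lug at (303,317) is at the slot and still at rim height. The arm hides the plug in the top view. I'll loosen the fingers to let it drop.

```bash
python3 - <<'E'
from h import *
grip(0.26,10); robot.hold(0.5); st("open")
snap("side","c_side",net=("plug_pointer","plug_grip"))
E
```

```text
open t8.9 [482.3  51.  135. ] F [-0.8 -0.1  0.2] M [ 0.11 -0.11  0.05] g0.260 yang111.3
side plug_pointer 0.75 [520.8  68.8 118.6]
side plug_grip 0.6 [479.3  51.1 135.8]
```

View pics/c_side.png

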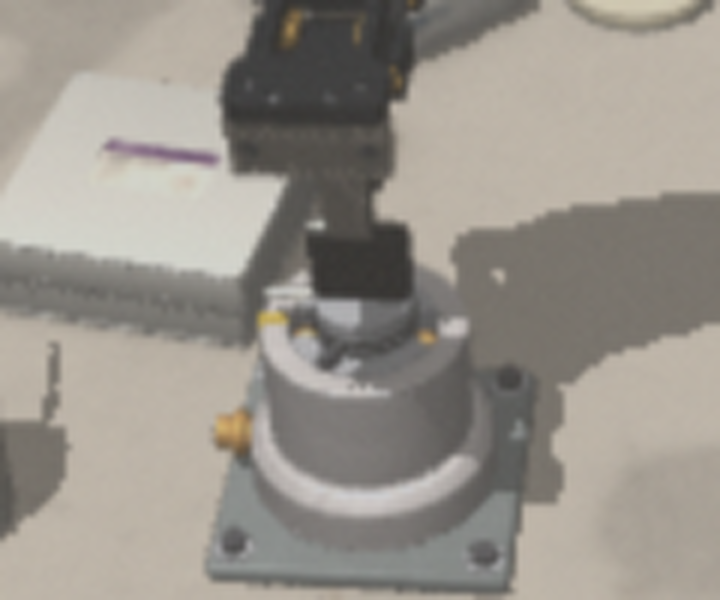

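The plug has dropped: the bar is about 22 zoom px lower and the network gives z of about 136. Next I'll regrasp lower and screw it clockwise along the thread helix.

```bash
python3 - <<'E'
from h import *
robot.servo_line([482.3,51,124],feed=80); grip(0.0,10); st("closed")
t0=21.3; n=10
for i in range(1,n+1):
    th=t0-100.3*i/n
    robot.movep([482.3,51,124-6*i/n],rv(th,90)); o=st(round(th))
    if np.linalg.norm(o["contact_force"])>25 or abs(o["wrist_torque"][2])>1.0: print("STOP"); break
snap("side","d_side",net=("plug_pointer","plug_grip"))
E
```

```text
closed t9.7 [482.3  51.  124. ] F [ 0.4  0.1 -1.2] M [ 0.07 -0.17 -0.01] g0.139 yang111.3
11 t10.0 [483.6  52.  124.7] F [-0.6  0.4  5.9] M [ 0.29 -0.07 -0.04] g0.008 yang101.3
1 t10.3 [484.   51.9 124.6] F [-0.9  0.9 10.6] M [0.2  0.11 0.03] g0.005 yang91.2
-9 t10.5 [484.3  51.9 124.5] F [-2.   0.2 14.9] M [ 0.13  0.32 -0.  ] g0.006 yang81.2
-19 t10.8 [484.7  52.  124.4] F [-3.  -0.9 17. ] M [0.02 0.5  0.03] g0.004 yang71.2
-29 t11.1 [485.2  52.  124.3] F [-3.3  0.  21.4] M [-0.05  0.59 -0.01] g0.002 yang61.2
-39 t11.4 [485.6  52.  124.2] F [-4.1 -0.1 25. ] M [-0.11  0.72  0.06] g0.005 yang51.1
STOP
side plug_pointer 0.84 [521.2  62.1 117.3]
side plug_grip 0.73 [480.9  51.3 134.6]
```

View pics/d_side.png

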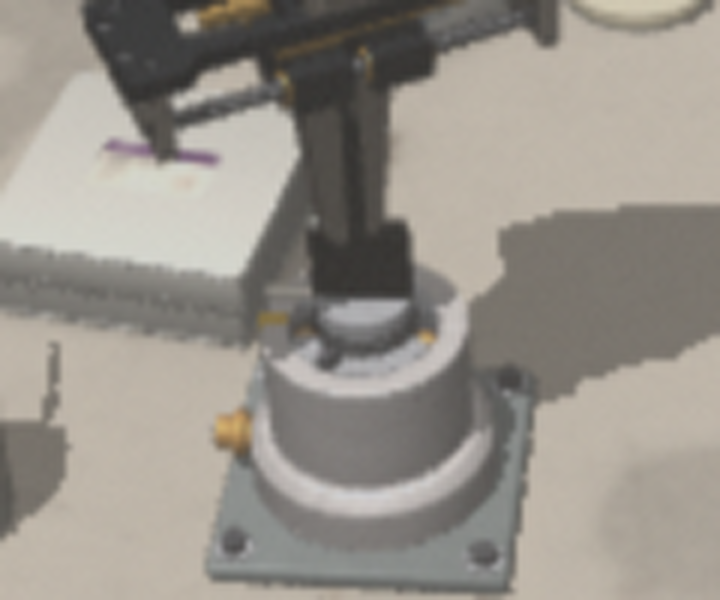

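```bash
python3 - <<'E'
from h import *
o=st(); print(np.round(Ro.from_rotvec(o["tcp_rot"]).as_matrix(),3), np.round(o["joints"],3))
K,R,t=cam("side")
for z in(117,124,136,155,165,212):
    p=K@(R@np.array([485,52,z])+t); print(z,((p[:2]/p[2]-[229,169])*6).round())
im=viewer.read_camera("side"); cv2.imwrite("pics/e.png",cv2.resize(im[60:260,190:450],None,fx=3,fy=3,interpolation=cv2.INTER_CUBIC)[:,:,::-1])
E
```

```text
t11.5 [485.6  52.1 124.2] F [-3.6 -0.3 24.7] M [-0.06  0.75  0.03] g0.001 yang51.2
[[ 0.007  0.627  0.779]
 [-0.     0.779 -0.627]
 [-1.     0.004  0.006]] [ 0.432  0.371 -0.721  2.014  0.324  0.863  0.425]
117 [355. 292.]
124 [354. 280.]
136 [352. 259.]
155 [350. 226.]
165 [348. 208.]
212 [341. 122.]
```

View pics/e.png

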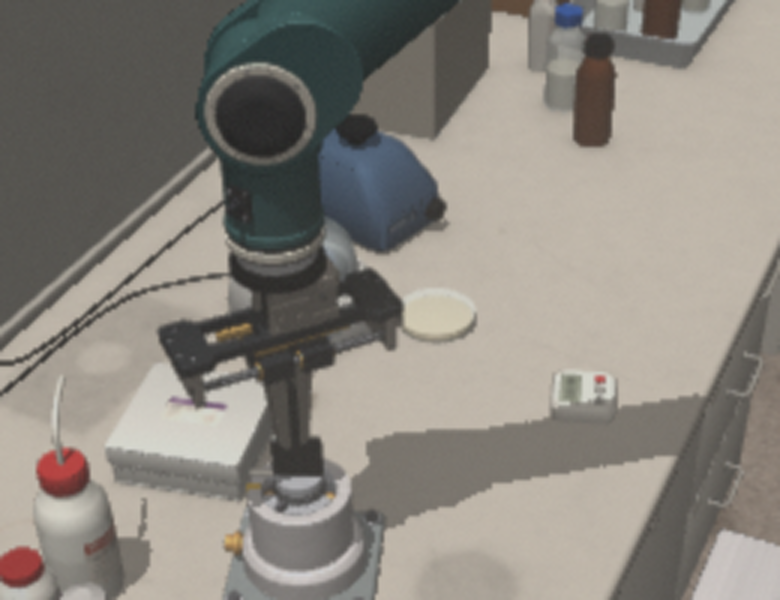

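The fingers have shut without turning the plug: it's still near the yellow mark and the jaws are at 51°. I'll lift off, then compare the fingertips with the reported TCP.

```bash
python3 - <<'E'
from h import *
robot.servo_line([484,51.5,128],feed=60); st()
a=snap("side","f1_side",net=("plug_pointer","plug_grip"))
robot.servo_line([484,51.5,200],feed=150); st()
a=snap("side","f2_side",ctr=(482,52,150),net=("plug_pointer","plug_grip"))
K,R,t=cam("side")
for q in((484,51.5,200),(484,51.5,230)):
    p=K@(R@np.array(q)+t); print(q,((p[:2]/p[2]-a)*6).round())
E
```

```text
t11.8 [484.1  51.4 128.1] F [-0.3 -0.4 -0.1] M [-0.01 -0.12 -0.  ] g0.006 yang51.1
side plug_pointer 0.74 [519.2  63.5 118.3]
side plug_grip 0.7 [482.3  50.  133.8]
 t12.6 [483.5  51.2 199.3] F [-0.2 -0.1 -0.7] M [-0.   -0.15 -0.01] g0.006 yang51.1
side plug_pointer 0.77 [521.8  64.3 119.4]
side plug_grip 0.75 [479.8  50.9 135.6]
(484, 51.5, 200) [351. 210.]
(484, 51.5, 230) [346. 154.]
```

View pics/f2_side.png

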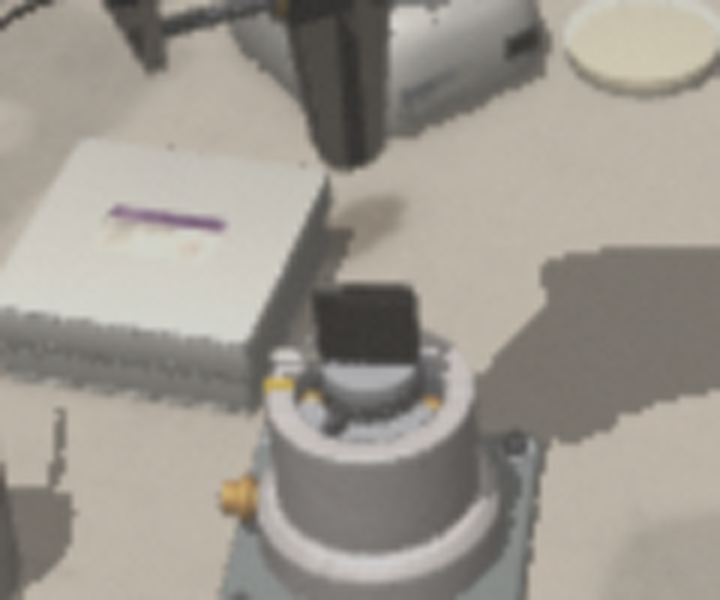

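View pics/f1_side.png

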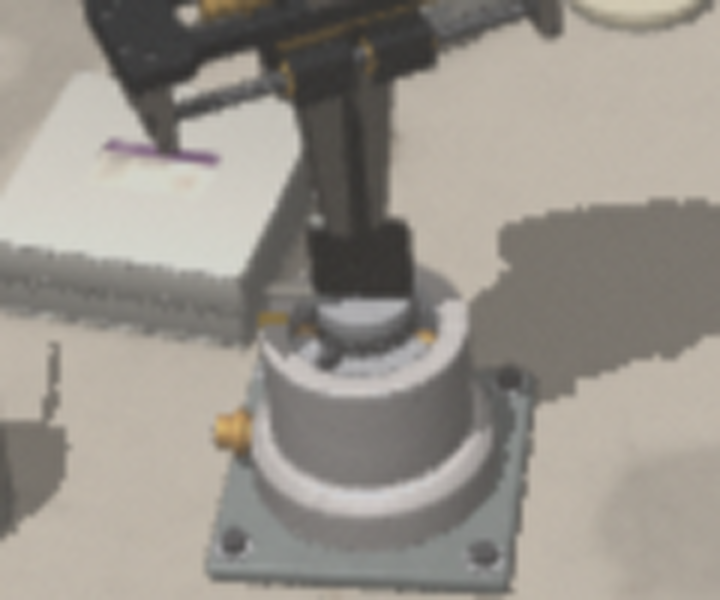

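The real fingertips project to zoom px (345,160), but the reported TCP projects to (351,210). That makes the tips about 27–30 mm higher than reported. The contact agrees: shut tips met the bar top (155.5) at a reported 125. So my earlier grasp held only the top 2 mm of the bar. I'll use an empirical offset of +30 mm and descend while watching the force.

```bash
python3 - <<'E'
from h import *
robot.movep([482.3,51,190],rv(18.5,90)); grip(0.45,15)
robot.servo_line([482.3,51,135],feed=150); 
for z in(120,110,103,97):
    robot.servo_line([482.3,51,z],feed=80); o=st(z)
    if np.linalg.norm(o["contact_force"])>5: print("STOP"); break
snap("side","g1_side",net=("plug_grip","plug_pointer"))
E
```

```text
120 t15.2 [482.1  50.9 119.8] F [-0.1 -0.3 -0.6] M [ 0.13 -0.15  0.03] g0.447 yang108.5
110 t15.5 [481.9  51.  109.5] F [-1.2  0.1 -0.8] M [ 0.11 -0.14 -0.  ] g0.449 yang108.5
103 t15.8 [482.   51.  102.6] F [-0.8  0.7  0.5] M [ 0.07 -0.13  0.02] g0.452 yang108.5
97 t16.0 [482.   51.   96.7] F [-1.2 -0.5  0.4] M [ 0.06 -0.14 -0.06] g0.449 yang108.5
side plug_grip 0.6 [ 333.3 -280.4   -1.7]
side plug_pointer 0.76 [518.3  62.6 118.3]
```

View pics/g1_side.png

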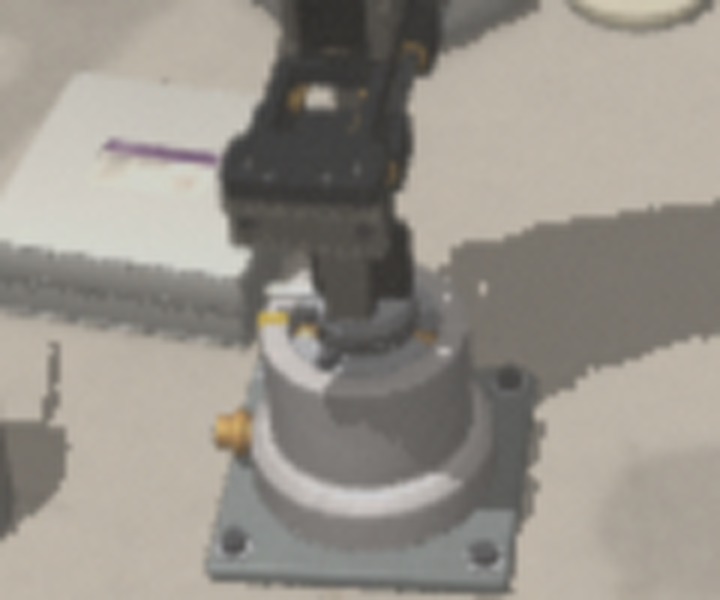

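The near finger now covers the bar, with its tip at about (345,312). I'll grip and turn.

```bash
python3 - <<'E'
from h import *
grip(0.0,15); st("closed")
t0=18.5; z0=97; n=10; T=-79.0
for i in range(1,n+1):
    th=t0+(T-t0)*i/n
    robot.movep([482.2,51,z0-5.9*i/n],rv(th,90)); o=st(round(th))
    if np.linalg.norm(o["contact_force"])>20 or abs(o["wrist_torque"][2])>0.8 or o["grip_width"]<.1: print("STOP"); break
snap("side","i_side",net=("plug_pointer","plug_grip")); snap("top","i_top",net=("plug_pointer",))
E
```

```text
closed t16.7 [482.4  51.1  97.1] F [ 0.2  0.  -0.1] M [ 0.07 -0.19  0.05] g0.154 yang108.5
9 t17.0 [482.9  51.3  97. ] F [0.8 0.  4.2] M [ 0.14 -0.18 -0.18] g0.153 yang98.9
-1 t17.2 [483.2  51.2  96.6] F [1.  0.3 7.9] M [ 0.04 -0.06 -0.25] g0.154 yang89.3
-11 t17.5 [482.9  51.1  95.8] F [-0.3 -0.   6.1] M [-0.   -0.15 -0.2 ] g0.151 yang79.6
-20 t17.8 [482.8  51.1  95.1] F [0.4 0.3 5.3] M [ 0.04 -0.18 -0.12] g0.151 yang69.8
-30 t18.0 [482.7  51.1  94.4] F [ 0.9 -0.4  4.7] M [-0.03 -0.24 -0.21] g0.156 yang60.2
-40 t18.3 [482.5  51.1  93.7] F [ 0.3 -0.5  5. ] M [ 0.06 -0.26 -0.22] g0.155 yang50.5
-50 t18.6 [482.4  51.1  93. ] F [0.2 0.7 4.4] M [ 0.08 -0.24 -0.19] g0.155 yang40.8
-60 t18.8 [482.3  51.1  92.3] F [1.  0.3 4.2] M [ 0.12 -0.22 -0.13] g0.151 yang31.0
-69 t19.1 [482.3  51.1  91.6] F [ 0.4 -0.   3.5] M [ 0.07 -0.35 -0.1 ] g0.147 yang21.2
-79 t19.4 [482.3  51.   91. ] F [ 1.1 -0.3  2. ] M [ 0.05 -0.45 -0.12] g0.149 yang11.4
side plug_pointer 0.5 [490.5  13.  112.2]
side plug_grip 0.67 [479.3  49.2 130.4]
```

View pics/i_side.png

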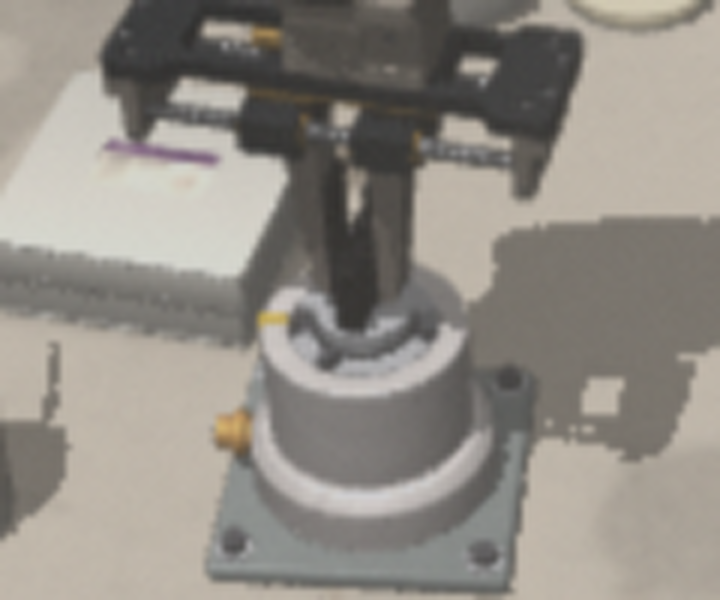

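The plug turned with the gripper. The bar is now end-on to the side camera at (355,290), and its height is about 130. I'll let go, move clear and check from above.

```bash
python3 - <<'E'
from h import *
grip(0.45,15); robot.servo_line([482.2,51,200],feed=150)
robot.servo_line([470,-170,260],feed=250); st()
for c in("side","top"): print(snap(c,"j_"+c,net=("plug_pointer","plug_grip","home_line","entry_mark")))
E
```

```text
t22.1 [ 469.8 -168.4  259.3] F [-0.  -0.4  0.4] M [-0.01 -0.12 -0.01] g0.449 yang11.1
side plug_pointer 0.74 [491.5  10.7 110.6]
side plug_grip 0.81 [480.2  50.5 131.6]
side home_line 0.91 [489.6  13.5 103.1]
side entry_mark 0.67 [518.6  67.4  98.9]
(np.int64(229), np.int64(169))
top plug_pointer 0.78 [488.8   9.9 111.1]
top plug_grip 0.71 [483.   54.8 131.7]
top home_line 0.59 [492.3   9.7  99.3]
(np.int64(231), np.int64(139))
```

View pics/j_top.png

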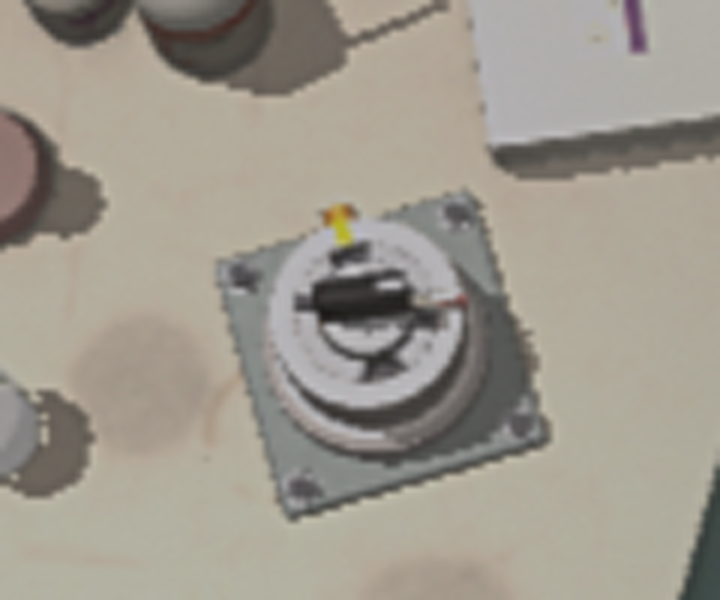

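View pics/j_side.png

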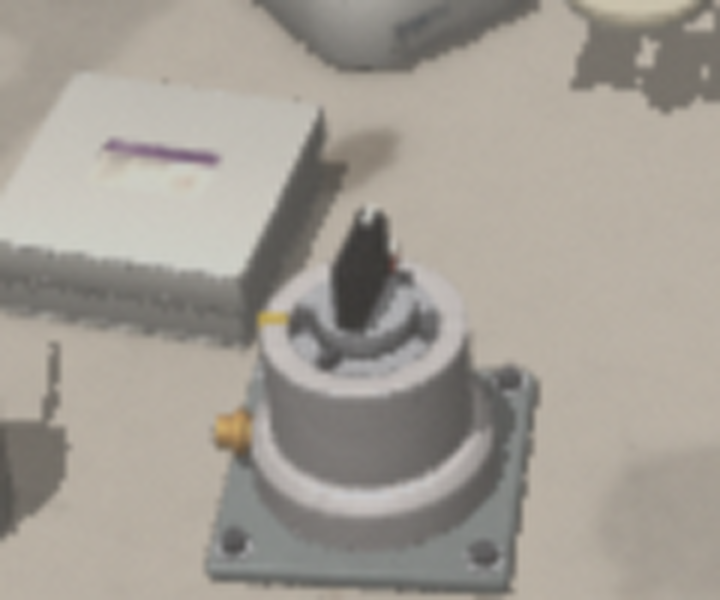

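From above, the pointer ends at (440,302) right over the red line, whose outer end shows at (463,300). Nothing is touching, so I'm handing in.

```bash
python3 - <<'E'
from h import *
robot.job_done(); st()
E
```

```text
the job is handed in; nothing more can be done
the job is handed in; nothing more can be done
```

The plug is screwed in with its pointer over the red line, the gripper is clear of everything, and the job was handed in at about 22 s.

- **Drop:** I turned the plug back about 48° to the yellow mark and loosened the fingers. It dropped into the thread start; the network put the bar at about 136 mm, with the pointer on the mark.
- **First attempt at screwing forward:** The fingers slipped off the bar and pressed on its top with about 25 N while the plug stayed put. The cause was that the real fingertips sit about 30 mm higher than the reported TCP, so the grasp held only the top 2 mm of the bar. The side camera and the contact height both showed this offset.
- **Second attempt:** I regrasped 30 mm lower and screwed the plug about 98° clockwise along the thread. Forces stayed below 8 N, and I then released it.

**Last checks, before handing in:**
- **Pointer:** the networks put its tip at (491.5, 10.7) from the side and (488.8, 9.9) from above. They put the red line at (489.6, 13.5) and (492.3, 9.7), so the pointer is within about 4 mm of it; the limit is 8 mm.
- **Bar height:** about 131.6 mm, against the 134 mm limit. The plug looked upright in both views.
- **Bystanders:** I did not measure the beaker, timer and dish again at the end. The arm did not come near them while it was low.
- **Not seen:** the top camera missed the yellow mark in the final picture, and no verdict was reported.

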